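Seat the nested casting rings on their formers

ROBOT

A 7-joint arm with a two-finger parallel gripper is mounted at the origin on the work surface. World frame = base frame: x ahead of the robot, y to its left, z up, the work surface at z = 0. Lengths are in mm, angles in rad, forces in N, time in s.
With the tool pointing down it reaches from about 400 to 750 mm from the base axis. Payload 19.5 kg.
Tool frame: the origin (TCP) lies at the very end of the fingers, on their centre line; the grasp point (between the pads) lies 19 mm behind it (arm.grip_point_offset is the z of the grasp point in the tool frame, in mm); z points along the fingers, y is the line along which they close (so a half turn about z gives the same grasp; the last joint's range is limited). The gripper opens to 85 mm and grips with 20 to 120 N. Pads are 22 mm wide; open, the fingers measure 114 mm over their backs; the gripper's body (76 mm by 85 mm) begins 54 mm behind the grasp point. The pads swing forward as they close: fully open they stand 13 mm farther back than shut.
Start: joints at [-1.353, 0.707, -0.028, 1.485, 0.022, 0.951, -0.075], TCP at [147.699, 555.68, 231.268] pointing down, gripper open.
Joint ranges: [-2.71, 2.71], [-0.32, 2.16], [-1.57, 1.52], [0, 2.45], [-1.46, 4.6], [0, 2.02], [-2.83, 2.83]. Speed limits (rad/s): [1.89, 1.89, 2.57, 2.57, 3.01, 3.01, 3.01].

INTERFACE

Orientations are given as [roll, pitch, yaw] about the fixed x, y, z axes, in that order (R = Rz(yaw) Ry(pitch) Rx(roll)).
In Python, from bench import arm, vision gives the robot as it stands. The module is installed in compiled form; this text tells all that it offers.
- The arm moves only by the tool servo_tool, never from a script. Its argument "moves" is one flat list of numbers, 4 for each row, row after row: the shift along the tool's x, y, z scaled (see below), then the turn about the tool's z scaled (see below). A call has 1 to 12 rows; each row shifts and turns the commanded pose from where the row before left it, along the tool's axes as they then stand; what a row does not reach is not made up. The controller multiplies each number of a shift by 0.3 m and each number of a turn by 90 degrees. A row lasts 1/12 s, in which the tool goes at most 41.7 mm and 7.16 degrees, less where a joint would pass 70% of its speed; a pose out of reach is approached as far as the arm can. A call with a number of a shift or a turn outside -1 to 1 is refused whole. A call with a gripper value outside its range is refused whole. "gripper" is the closure in counts, from 0 (fully open) to 255 (shut), set as the call begins (left out, the last holds). The fingers move at their own pace and stop on an object; "squeeze" is the grip in N (left out, the last holds). Time passes only in rows, so rows that do not move let the fingers close. It gives the time, the measured TCP pose, the force, the opening and the grip force at its end, in the units of the state.
- arm.read_state(): the state, without advancing time (a new reading comes with each control period).
- vision.snapshot(name): name is "scene" or "top" or "wrist"; returns a dict with "img" (420x560x3 uint8, red, green, blue), "camera_matrix" (3x3 intrinsics, pixels), "world_from_camera" (4x4, takes a point from camera to world coordinates). Camera axes: x right, y down, z forward; pixel columns grow to the right and rows downward; lengths in mm; the calibration is good to about 2 mm. A picture is of the moment at which its call begins. There is no depth.
- arm.close_job(): hands the job in; it is judged then, once.
The state is a dict: "time_s": time; "joints": joint angles; "qvel": joint speeds; "effort": joint torques, N m; "position": TCP position; "orientation": TCP orientation; "ft_force": force on the tool from outside, world axes, zero at the start; "torque": the same for the moment, N m; "opening": finger opening in mm; "grasp_force": force on a finger pad.
Only numpy, scipy, OpenCV 4.12 (cv2) and the standard library are available. Lean on these libraries where they do the work, as an engineer would, in place of code of your own. Each camera call takes 0.05 s, during which the arm holds its last target. There are 200 camera calls.

TASK

Take the nested steel casting rings apart and stand all four rings upright on the rubber formers that match them in size, each ring over the cone and resting flat on its former's foot. Do not topple a ring, and leave the stone cast and the amber jar where they stand.

Things in the scene. Friction and masses are not known exactly. Their poses are not given: they have to be found in the camera images.
- ring_a: Plain steel casting ring (a tube open at both ends, upright), the smallest in diameter, and the tallest: outer diameter 30 mm, wall 2.5 mm, inner diameter 25 mm, 78 mm high. Origin at the centre of its underside, z up along the tube. At the start it stands inside ring_b on the bench and sticks up 18 mm above it.
- ring_b: Plain steel casting ring (a tube open at both ends, upright), the second smallest in diameter: outer diameter 40 mm, wall 2.5 mm, inner diameter 35 mm, 60 mm high. Origin at the centre of its underside, z up along the tube. At the start it stands inside ring_c on the bench, around ring_a, and sticks up 18 mm above ring_c.
- ring_c: Plain steel casting ring (a tube open at both ends, upright), the second largest in diameter, and the shortest: outer diameter 50 mm, wall 2.5 mm, inner diameter 45 mm, 42 mm high. Origin at the centre of its underside, z up along the tube. At the start it stands on the bench as the outermost of the nest of three (ring_c around ring_b around ring_a, gaps of 2.5 mm all round).
- ring_d: Plain steel casting ring (a tube open at both ends, upright), the largest in diameter: outer diameter 62 mm, wall 2.5 mm, inner diameter 57 mm, 50 mm high. Origin at the centre of its underside, z up along the tube. At the start it stands empty on the bench by itself.
- former_a: Grey-green rubber former that matches ring_a, held fast to the bench: a round foot 44 mm across and 12 mm thick (its flat upper face is the ring's seat) with a blunt cone in the middle, 21 mm across at its bottom, 8 mm at its top, 14 mm high above the seat (26 mm above the bench). The ring goes over the cone. Origin at the centre of the underside on the bench, z up.
- former_b: Grey-green rubber former that matches ring_b, held fast to the bench: a round foot 54 mm across and 12 mm thick (its flat upper face is the ring's seat) with a blunt cone in the middle, 31 mm across at its bottom, 18 mm at its top, 14 mm high above the seat (26 mm above the bench). The ring goes over the cone. Origin at the centre of the underside on the bench, z up.
- former_c: Grey-green rubber former that matches ring_c, held fast to the bench: a round foot 64 mm across and 12 mm thick (its flat upper face is the ring's seat) with a blunt cone in the middle, 41 mm across at its bottom, 28 mm at its top, 14 mm high above the seat (26 mm above the bench). The ring goes over the cone. Origin at the centre of the underside on the bench, z up.
- former_d: Grey-green rubber former that matches ring_d, held fast to the bench: a round foot 76 mm across and 12 mm thick (its flat upper face is the ring's seat) with a blunt cone in the middle, 53 mm across at its bottom, 40 mm at its top, 14 mm high above the seat (26 mm above the bench). The ring goes over the cone. Origin at the centre of the underside on the bench, z up.
- cast: Cream stone cast of a dental arch on a block 55 x 64 mm, 36 mm high, loose bystander. Origin at the centre of its underside.
- jar: Amber glass jar with a white cap, 54 mm across, 55 mm high, loose bystander. Origin at the centre of its underside.
Things that resemble listed ones, but are neither listed nor needed, are in the scene too. Leave any yellow look-alike of the former_b alone.

How it is judged:
By the outcome, as a careful person would: the job done as asked, in the order asked, and still so for the second after the job is handed in, with the robot touching nothing.
It also fails if it takes over 99 s, if anything falls off the work surface, if the arm or the gripper's body presses on something with over 40 N, if the wrist force passes 120 N, or if a joint passes its speed limit or range.

## Working session

There is one attempt and no reset: what is moved stays moved. The work goes in short steps, Python scripts to look and compute and a tool call to move; the robot and the scene stay as the last step left them, time stands still between calls to the robot, and variables do not carry over. Pictures are saved under pics/ and viewed, at most 14 in all, crops included, and the job is handed in when it is done.

Besides the shell and the picture viewer there is one more tool, called after ">>>" as name(argument=value, ...) on one line, values as JSON. servo_tool: Moves the arm, as the interface text tells. Shifts and turns lie within -1 to 1; 1 stands for 0.3 m of shift or 90 degrees of turn. Its arguments: {"type":"object","properties":{"moves":{"type":"array","items":{"type":"number","minimum":-1,"maximum":1}},"gripper":{"type":"number"},"squeeze":{"type":"number"}},"required":["moves"]}

```bash
mkdir -p pics; cat > h.py <<'E'
import numpy as np, cv2
from bench import arm, vision
def snap(n,f):
    s=vision.snapshot(n); cv2.imwrite('pics/'+f+'.png',cv2.cvtColor(s['img'],cv2.COLOR_RGB2BGR))
    np.savez('pics/'+f+'.npz',**{k:s[k] for k in('img','camera_matrix','world_from_camera')}); return s
def load(f): return np.load('pics/'+f+'.npz')
def ray(s,u,v,z):
    T=s['world_from_camera'];d=T[:3,:3]@np.linalg.solve(s['camera_matrix'],[u,v,1.]);o=T[:3,3]
    return (o+d*(z-o[2])/d[2])[:2]
def proj(s,P):
    T=s['world_from_camera'];p=(np.atleast_2d(P)-T[:3,3])@T[:3,:3];q=p@s['camera_matrix'].T
    return q[:,:2]/q[:,2:]
E
python3 - <<'E'
from h import *
for n in('top','scene'):
    s=snap(n,n+'0');print(n,s['world_from_camera'].round(2).tolist(),s['camera_matrix'].round(1).tolist())
print(arm.read_state())
a=cv2.imread('pics/top0.png');cv2.imwrite('pics/top0b.png',cv2.resize(a,(800,600),interpolation=cv2.INTER_CUBIC))
E
```

```text
top [[0.02, -0.98, 0.22, 246.47], [-1.0, -0.02, 0.01, -13.98], [-0.0, -0.22, -0.98, 1280.63], [0.0, 0.0, 0.0, 1.0]] [[522.0, 0.0, 278.9], [0.0, 522.0, 213.2], [0.0, 0.0, 1.0]]
scene [[0.37, 0.48, -0.8, 1156.1], [0.93, -0.21, 0.31, -239.67], [-0.02, -0.85, -0.52, 463.02], [0.0, 0.0, 0.0, 1.0]] [[394.0, 0.0, 279.2], [0.0, 394.0, 215.2], [0.0, 0.0, 1.0]]
{'time_s': 0.1, 'joints': array([-1.35270196,  0.7069911 , -0.02761661,  1.48491417,  0.0219794 ,
        0.95090025, -0.07549555]), 'qvel': array([-0.00096737, -0.00268139, -0.00125675, -0.00162788, -0.001936  ,
       -0.00018583, -0.00022902]), 'effort': array([ 1.95249690e-03, -8.84313512e+01,  1.23708945e+00, -2.36460757e+01,
        1.71548239e-02,  4.93001236e-03,  1.44282649e-05]), 'position': array([147.64522653, 555.49669594, 230.91169581]), 'orientation': array([-3.14068131e+00,  9.51583406e-06,  2.88178905e+00]), 'ft_force': array([-0.64090696,  0.64992182, -0.27948111]), 'torque': array([-0.00170166, -0.00407365, -0.02884549]), 'grasp_force': 0.0, 'opening': 85.16062247044552}
```

View pics/top0b.png

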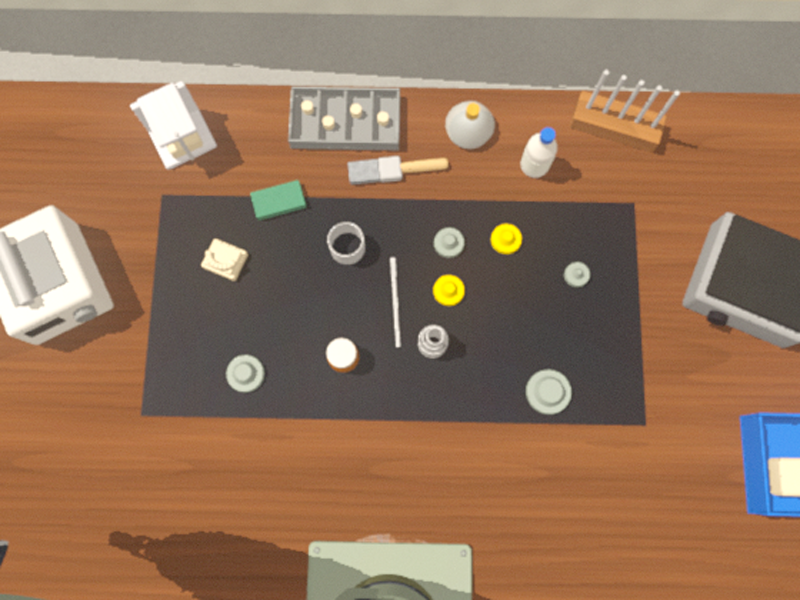

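View pics/scene0.png

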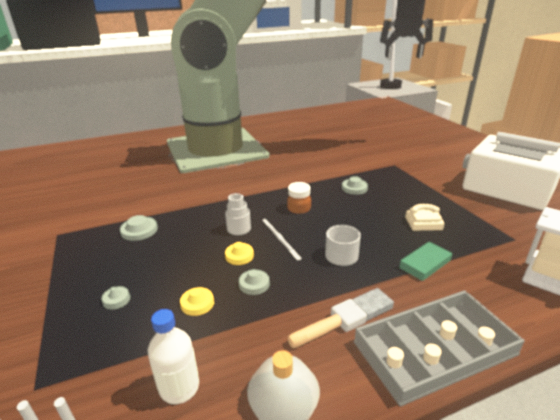

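Top picture, in the 800x600 scale:
- **Grey-green formers:** (577,274) is the smallest, so a. (449,242) is b, (245,373) is c, and (549,391) is the largest, d.
- **Yellow look-alikes:** (506,239) and (449,290). I leave these alone.
- **Rings:** the nest is at (433,342) and ring_d at (346,243).
- **Bystanders:** the jar is at (342,355) and the cast at (225,260).

Next I measure each by its silhouette.

```bash
cat >> h.py <<'E'
def cyls(x,y,cs):
    t=np.linspace(0,2*np.pi,60); return np.vstack([np.c_[x+r*np.cos(t),y+r*np.sin(t),0*t+z] for r,z in cs])
OBJ={'fa':[(22,0),(22,12),(4,26)],'fb':[(27,0),(27,12),(9,26)],'fc':[(32,0),(32,12),(14,26)],'fd':[(38,0),(38,12),(20,26)],
 'rd':[(31,0),(31,50)],'nest':[(25,0),(25,42),(20,60),(15,78)],'jar':[(27,0),(27,55)],'fy':[(27,0),(27,12),(9,26)]}
def hull(P): return cv2.convexHull(P.astype(np.float32))
def cen(h): m=cv2.moments(h); return np.array([m['m10'],m['m01']])/m['m00'],m['m00']
def locate(s,name,uv,thr=75,half=40,z0=20):
    k=6; u0,v0=[int(round(a))-half for a in uv]
    g=s['img'][max(v0,0):v0+2*half,max(u0,0):u0+2*half].max(2)
    g=cv2.resize(g,None,fx=k,fy=k,interpolation=cv2.INTER_CUBIC)
    n,l,st,_=cv2.connectedComponentsWithStats((g>thr).astype(np.uint8))
    c=[int(round((a-max(b,0))*k)) for a,b in zip(uv,(u0,v0))]
    yy,xx=np.where(l>0); j=np.argmin((xx-c[0])**2+(yy-c[1])**2); i=l[yy[j],xx[j]]
    yy,xx=np.where(l==i); h=hull((np.c_[xx,yy]+.5)/k-.5+[max(u0,0),max(v0,0)])
    m,A=cen(h); w=ray(s,*uv,z0)
    for _ in range(15):
        f=lambda w:cen(hull(proj(s,cyls(*w,OBJ[name]))))
        p,Ap=f(w); J=np.c_[f(w+[1,0])[0]-p,f(w+[0,1])[0]-p]; w=w+np.linalg.solve(J,m-p)
    return w,A/Ap
E
python3 - <<'E'
from h import *
t=load('top0');s=load('scene0')
T={'fa':(577,274),'fb':(449,242),'fc':(245,373),'fd':(549,391),'rd':(346,243),'nest':(433,342),'jar':(342,355)}
S={'fa':(116,297),'fb':(254,281),'fc':(355,185),'fd':(139,227),'rd':(343,246),'nest':(238,216),'jar':(299,198)}
for n in T:
  for thr in(80,110):
    a=locate(t,n,np.array(T[n])*.7,thr,28); b=locate(s,n,S[n],thr,40)
    print(n,thr,a[0].round(1),round(a[1],2),b[0].round(1),round(b[1],2))
for n,p in(('cast',(225,260)),('y1',(506,239)),('y2',(449,290)),('rod1',(393,260)),('rod2',(398,345)),('green',(278,200))): print(n,ray(t,p[0]*.7,p[1]*.7,15).round(0))
c=t['img'][140:300,270:430];cv2.imwrite('pics/crop0.png',cv2.cvtColor(cv2.resize(c,(600,600),interpolation=cv2.INTER_CUBIC),cv2.COLOR_RGB2BGR))
E
```

```text
fa 80 [ 593.2 -320.3] 1.14 [ 590.5 -318.9] 1.1
fa 110 [ 593.1 -320.6] 1.01 [ 590.1 -318.9] 0.99
fb 80 [646.8 -97.2] 7.98 [ 632.5 -116.7] 5.25
fb 110 [647.6 -94. ] 1.02 [645.1 -91.8] 1.01
fc 80 [406.9 253.5] 5.54 [301.4 313.2] 11.34
fc 110 [405.8 254.8] 1.02 [401.9 259.2] 1.02
fd 80 [ 384.6 -265.1] 1.1 [ 303.1 -260.8] 5.9
fd 110 [ 384.7 -265.4] 1.02 [ 300.6 -260.8] 5.8
rd 80 [635.2  76.7] 0.0 [633.6  90. ] 1.15
rd 110 [636.6  87.5] 1.08 [633.5  90.2] 1.07
nest 80 [476.1 -58.9] 6.52 [400.4 -49.3] 4.81
nest 110 [465.1 -66.2] 1.09 [397.5 -48.6] 4.68
jar 80 [438.3  88.4] 6.58 [357.7 119. ] 5.87
jar 110 [437.4  87.2] 0.98 [354.8 120. ] 5.75
cast [603. 300.]
y1 [ 652. -196.]
y2 [557. -95.]
rod1 [609.   4.]
rod2 [458.  -8.]
green [717. 213.]
```

View pics/crop0.png

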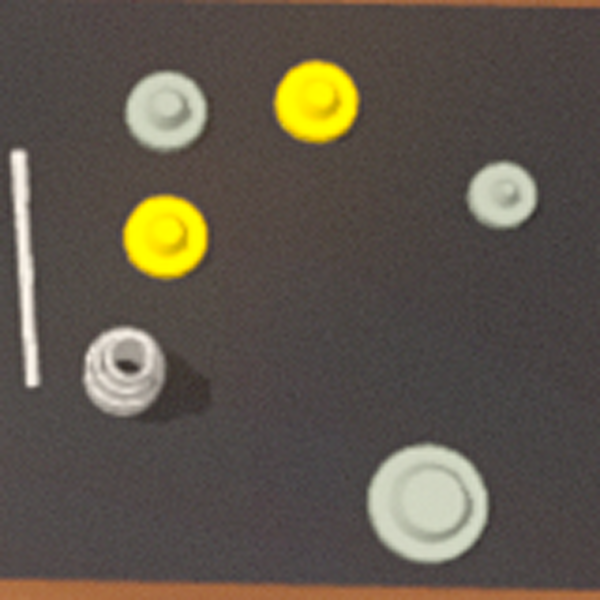

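The crop shows grey-green former b at (166,110), between the yellow look-alikes at (317,100) and (166,236). Former a is at (503,193), d at (428,503) and the nest at (125,370). I now swing over former c with yaw going to 90°, where tool x = world +y and tool y = world +x.

>>> servo_tool(moves=[-0.12, 0, 0, 0.0696, -0.12, 0, 0, 0.0696, -0.12, 0, 0, 0.0696, -0.12, 0, 0, 0.0696, -0.12, 0, 0, 0.0696, -0.12, 0, 0, 0.0696, -0.12, 0, 0, 0.0696, -0.12, 0, 0, 0.0696, -0.12, 0, 0, 0.0696, -0.12, 0, 0, 0.0696, -0.12, 0, 0, 0.0696, -0.12, 0, 0, 0.0696], gripper=0)

```text
time_s: 1.1
position: [410.0, 249.0, 231.1]
orientation: [3.141, 0.0, 1.564]
ft_force: [1.5, -0.1, -0.9]
opening: 85.6
grasp_force: 0.0
```

```bash
python3 - <<'E'
from h import *
s=snap('wrist','w1');st=arm.read_state();print(st['position'].round(1),st['orientation'].round(3),st['joints'].round(2))
print(s['world_from_camera'].round(2).tolist(),s['camera_matrix'][0])
print(proj(s,[[405,256,12],[465,-66,78],[437,88,55]]).round(0))
E
```

```text
[410.8 242.3 231.6] [3.141e+00 3.000e-03 1.549e+00] [-0.78  0.58  0.3   1.83 -0.24  0.76 -0.37]
[[1.0, -0.01, -0.0, 411.03], [-0.01, -0.96, -0.26, 314.9], [0.0, 0.26, -0.96, 374.24], [0.0, 0.0, 0.0, 1.0]] [362.7923403    0.         279.71667272]
[[274. 173.]
 [333. 482.]
 [307. 344.]]
```

View pics/w1.png

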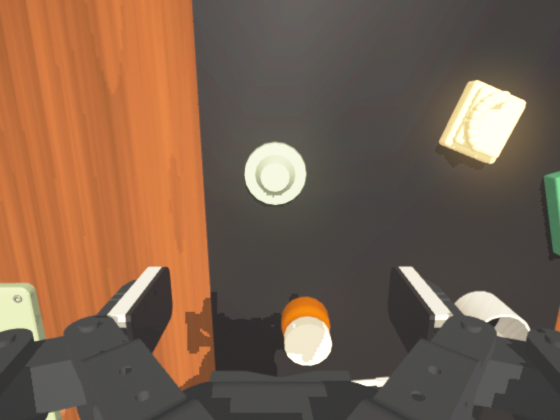

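w1 shows former_c at (275,173), right where it was predicted. The jar is at (307,330), the cast at (483,122) and ring_d at (492,318). Next I go above the nest.

```bash
python3 - <<'E'
from h import *
s=load('w1')
for thr in(100,130): print(locate(s,'fc',(275,173),thr,50))
E
```

```text
(array([405.84906458, 254.84954101]), 1.011745866730281)
(array([405.78027652, 254.59535752]), 0.97697625063775)
```

>>> servo_tool(moves=[0, 0, 0, -0.014, -0.103, 0.018, 0.01, 0, -0.103, 0.018, 0.01, 0, -0.103, 0.018, 0.01, 0, -0.103, 0.018, 0.01, 0, -0.103, 0.018, 0.01, 0, -0.103, 0.018, 0.01, 0, -0.103, 0.018, 0.01, 0, -0.103, 0.018, 0.01, 0, -0.103, 0.018, 0.01, 0, -0.103, 0.018, 0.01, 0, 0, 0, 0, 0], gripper=60)

```text
time_s: 2.15
position: [470.6, -62.1, 200.8]
orientation: [-3.142, 0.002, 1.588]
ft_force: [0.9, -0.7, 0.3]
opening: 65.4
grasp_force: 0.0
```

```bash
python3 - <<'E'
from h import *
s=snap('wrist','w2');st=arm.read_state();print(st['position'].round(1),st['orientation'].round(3),st['joints'].round(2),st['opening'])
print(proj(s,[[465,-66,78],[465,-66,0]]).round(0),s['world_from_camera'][:3,3])
E
```

```text
[470.3 -59.2 200.9] [-3.141e+00  1.000e-03  1.590e+00] [-0.05  0.62  0.19  1.89 -0.18  0.65  0.26] 64.97968513858432
[[272. 207.]
 [273. 186.]] [470.0258451    4.05233958 343.81052509]
```

View pics/w2.png

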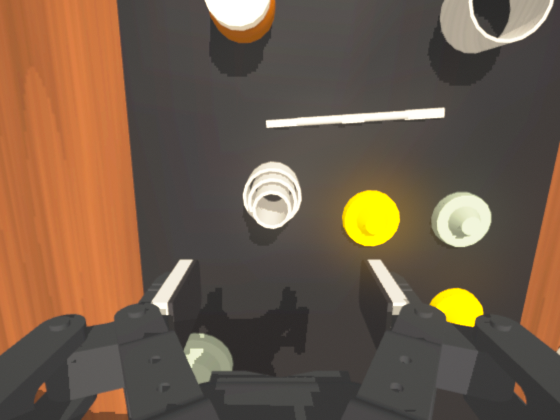

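w2 shows the nest at (272,200), ring_a's rim at about (272,210), former_b at (461,218), and yellow look-alikes at (371,218) and (456,310). The rod's end is at y≈118, clear of the nest.

```bash
cat >> h.py <<'E'
def rim(s,uv,r,z,half,thr):
    "fit circle centre on world plane z from bright-pixel hull of top rim edge"
E
python3 - <<'E'
from h import *
s=load('w2')
for thr in(100,130,160): print(thr,locate(s,'nest',(272,190),thr,55),locate(s,'fb',(461,225),thr,45))
# overlay check
import itertools
w=locate(s,'nest',(272,190),130,55)[0]
im=cv2.cvtColor(s['img'],cv2.COLOR_RGB2BGR); x0,y0,k=222,140,6
c=cv2.resize(im[y0:y0+100,x0:x0+100],None,fx=k,fy=k,interpolation=cv2.INTER_CUBIC)
for r,z,col in((15,78,(0,0,255)),(20,60,(0,255,0)),(25,42,(255,0,0)),(12.5,78,(0,255,255))):
    p=((proj(s,cyls(*w,[(r,z)]))-[x0,y0]+.5)*k).astype(int); cv2.polylines(c,[p],True,col,1)
cv2.imwrite('pics/ov2.png',c)
E
```

```text
100 (array([464.61924907, -67.07421951]), 1.081678163139206) (array([647.09053239, -94.3336506 ]), 0.9940472000042078)
130 (array([464.48412999, -67.20802182]), 1.0449098682580358) (array([647.37241691, -94.38720305]), 0.9534103474765365)
160 (array([464.44525086, -67.28179874]), 1.0227737297692094) (array([648.24483693, -94.30630637]), 0.8997561323027892)
```

View pics/ov2.png

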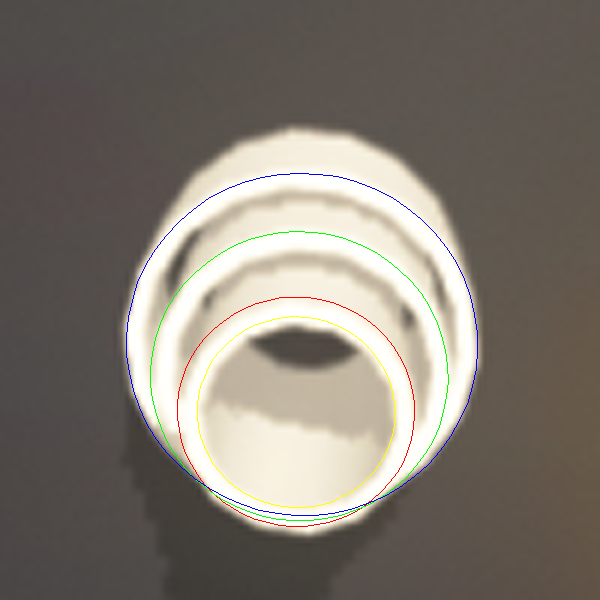

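Ring_a is at about (465.0, -67.8). I correct sideways, then descend.

>>> servo_tool(moves=[-0.0287, -0.0177, 0, 0.0125, 0, 0, 0.05, 0, 0, 0, 0.08, 0, 0, 0, 0.08, 0, 0, 0, 0.08, 0, 0, 0, 0.08, 0, 0, 0, 0.05, 0, 0, 0, 0.017, 0, 0, 0, 0, 0, 0, 0, 0, 0], gripper=70)

```text
time_s: 3.03
position: [465.0, -65.4, 70.9]
orientation: [3.141, 0.0, 1.573]
ft_force: [-0.3, 0.2, 0.6]
opening: 61.9
grasp_force: 0.0
```

```bash
python3 - <<'E'
from h import *
s=snap('wrist','w3');st=arm.read_state();print(st['position'].round(1),st['orientation'].round(3),st['opening'])
im=cv2.cvtColor(s['img'],cv2.COLOR_RGB2BGR)
for r,z,col in((15,78,(0,0,255)),(20,60,(0,255,0)),(25,42,(255,0,0))):
    cv2.polylines(im,[proj(s,cyls(465,-67.8,[(r,z)])).astype(int)],True,col,1)
cv2.imwrite('pics/w3o.png',im)
E
```

```text
[465.3 -65.5  71.2] [3.141 0.    1.573] 61.632658632512964
```

View pics/w3o.png

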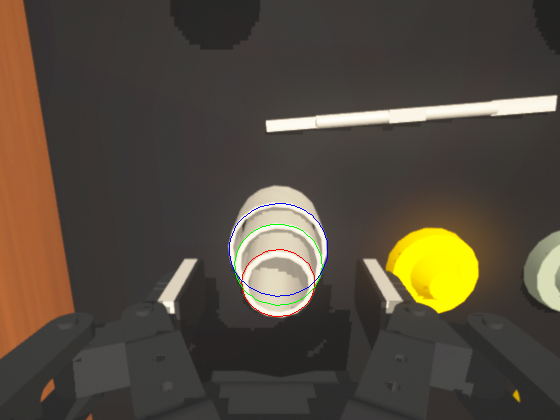

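w3 shows ring_a's rim at (279,282), centred between the fingers and on the model. I go down the last 9 mm and close.

>>> servo_tool(moves=[-0.008, 0, 0.015, 0, 0, 0, 0.016, 0, 0, 0, 0, 0])

```text
time_s: 3.33
position: [464.9, -68.2, 60.5]
orientation: [-3.141, 0.0, 1.572]
ft_force: [0.3, 0.8, 0.3]
opening: 62.1
grasp_force: 0.0
```

>>> servo_tool(moves=[0, 0, 0, 0, 0, 0, 0, 0, 0, 0, 0, 0, 0, 0, 0, 0, 0, 0, 0, 0, 0, 0, 0, 0], gripper=255, squeeze=40)

```text
time_s: 3.83
position: [465.0, -68.1, 61.2]
orientation: [3.141, 0.0, 1.572]
ft_force: [-0.4, -0.0, 7.2]
opening: 27.7
grasp_force: 39.3
```

>>> servo_tool(moves=[0, 0, -0.02, 0, 0, 0, -0.04, 0, 0, 0, -0.06, 0, 0, 0, -0.08, 0, 0, 0, -0.08, 0, 0, 0, -0.08, 0, 0, 0, -0.04, 0, 0, 0, 0, 0])

```text
time_s: 4.5
position: [465.6, -68.1, 183.4]
orientation: [3.138, 0.0, 1.572]
ft_force: [0.1, -0.9, -1.2]
opening: 27.9
grasp_force: 40.1
```

```bash
python3 - <<'E'
from h import *
s=snap('wrist','w4');st=arm.read_state();print(st['position'].round(1),st['orientation'].round(3),st['opening'],st['ft_force'].round(1),st['joints'].round(2))
E
```

```text
[465.2 -68.  181.9] [3.14  0.    1.572] 27.560050026888288 [-0.7 -0.5 -2.1] [-0.03  0.64  0.18  1.93 -0.19  0.59  0.28]
```

View pics/w4.png

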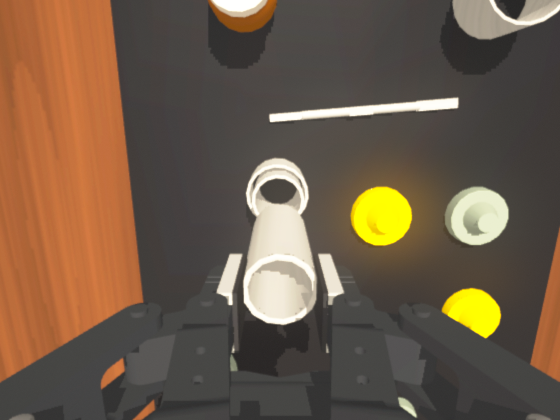

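w4 shows ring_a held alone, with its rim at (279,288). Ring_b and ring_c stay nested at (277,190). I carry ring_a to former_a.

```bash
python3 - <<'E'
from h import *
s=load('w4')
for r,z in((15,199),(15,121)):
    p=proj(s,cyls(465.2,-68,[(r,z)])); print(z,p.min(0).round(0),p.max(0).round(0))
E
```

```text
199 [239. 252.] [316. 322.]
121 [253. 202.] [303. 250.]
```

>>> servo_tool(moves=[-0.0935, 0.0474, 0, 0, -0.0935, 0.0474, 0, 0, -0.0935, 0.0474, 0, 0, -0.0935, 0.0474, 0, 0, -0.0935, 0.0474, 0, 0, -0.0935, 0.0474, 0.04, 0, -0.0935, 0.0474, 0.06, 0, -0.0935, 0.0474, 0.06, 0, -0.0935, 0.0474, 0.04, 0, 0, 0, 0, 0, 0, 0, 0, 0])

```text
time_s: 5.47
position: [592.2, -321.2, 118.2]
orientation: [-3.138, -0.001, 1.57]
ft_force: [-1.7, 0.2, -1.7]
opening: 27.5
grasp_force: 40.3
```

```bash
python3 - <<'E'
from h import *
s=snap('wrist','w5');st=arm.read_state();print(st['position'].round(1),st['orientation'].round(3),st['opening'],st['ft_force'].round(1),st['joints'].round(2))
im=cv2.cvtColor(s['img'],cv2.COLOR_RGB2BGR)
for r,z,col in((22,12,(0,0,255)),(4,26,(0,255,0))):
    cv2.polylines(im,[proj(s,cyls(593.2,-320.4,[(r,z)])).round().astype(int)],True,col,1)
x,y,z=st['position']
for h in(78,0): cv2.polylines(im,[proj(s,cyls(x,y,[(15,z-61.2+h)])).round().astype(int)],True,(255,0,0),1)
cv2.imwrite('pics/w5o.png',im)
E
```

```text
[ 592.6 -320.1  119.4] [-3.140e+00 -1.000e-03  1.572e+00] 27.571294055423696 [-0.2  0.4 -1.1] [ 0.39  1.    0.14  1.2  -0.14  0.96  0.55]
```

View pics/w5o.png

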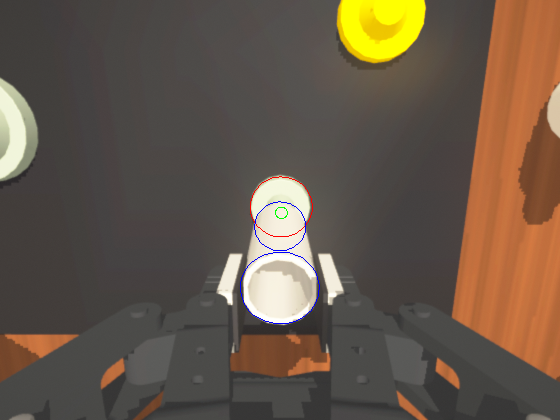

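w5 shows former_a at (281,206) right on the overlay and the ring coaxial with it. The ring's rim looks slightly smaller than predicted, so I check for a slip in the grip.

```bash
python3 - <<'E'
from h import *
s=load('w5')
c=cv2.cvtColor(s['img'],cv2.COLOR_RGB2BGR)[170:340,215:345]
c=cv2.resize(c,None,fx=3.5,fy=3.5,interpolation=cv2.INTER_CUBIC)
x,y,z=592.6,-320.1,119.4
for d,col in((0,(255,0,0)),(6,(0,0,255)),(10,(0,160,0))):
  for h in(78,0): cv2.polylines(c,[((proj(s,cyls(x,y,[(15,z-61.2+h-d)]))-[215,170]+.5)*3.5).round().astype(int)],True,col,1)
cv2.imwrite('pics/w5c.png',c)
E
```

```text
(no output)
```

View pics/w5c.png

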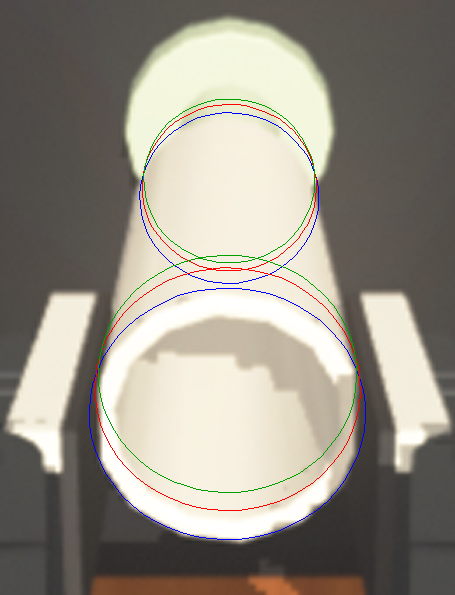

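The rim's rows match the no-slip model; it is only slightly faceted. I lower onto former_a.

>>> servo_tool(moves=[-0.001, 0.002, 0.03, 0, 0, 0, 0.04, 0, 0, 0, 0.04, 0, 0, 0, 0.025, 0, 0, 0, 0.012, 0, 0, 0, 0, 0, 0, 0, 0, 0])

```text
time_s: 6.1
position: [593.9, -320.7, 76.9]
orientation: [3.142, 0.0, 1.572]
ft_force: [0.5, 0.3, -1.6]
opening: 27.9
grasp_force: 40.4
```

>>> servo_tool(moves=[0, 0, 0.004, 0, 0, 0, 0, 0])

```text
time_s: 6.27
position: [594.0, -320.7, 76.0]
orientation: [3.141, 0.0, 1.572]
ft_force: [-0.1, 0.7, -1.9]
opening: 27.7
grasp_force: 40.4
```

>>> servo_tool(moves=[0, -0.002, 0.005, 0, 0, 0, 0, 0])

```text
time_s: 6.43
position: [593.1, -320.7, 74.1]
orientation: [-3.142, 0.0, 1.572]
ft_force: [0.6, -0.6, -1.7]
opening: 27.6
grasp_force: 40.4
```

>>> servo_tool(moves=[0, 0, 0.004, 0, 0, 0, 0, 0])

```text
time_s: 6.6
position: [593.4, -320.9, 73.3]
orientation: [3.141, 0.001, 1.572]
ft_force: [-0.4, 0.7, 1.6]
opening: 27.6
grasp_force: 40.8
```

Contact. I release and rise.

>>> servo_tool(moves=[0, 0, 0, 0, 0, 0, 0, 0, 0, 0, 0, 0, 0, 0, 0, 0, 0, 0, -0.03, 0, 0, 0, -0.06, 0, 0, 0, -0.1, 0, 0, 0, -0.1, 0, 0, 0, -0.1, 0, 0.02, 0, 0, 0, 0, 0, 0, 0], gripper=70)

```text
time_s: 7.52
position: [594.0, -314.1, 192.0]
orientation: [3.139, 0.001, 1.573]
ft_force: [0.2, 1.1, -0.5]
opening: 62.0
grasp_force: 0.0
```

```bash
python3 - <<'E'
from h import *
s=snap('wrist','w6');st=arm.read_state();print(st['position'].round(1),st['orientation'].round(3),st['opening'])
im=cv2.cvtColor(s['img'],cv2.COLOR_RGB2BGR)
for r,z,col in((22,12,(0,0,255)),(15,90,(0,255,0)),(15,12,(0,255,0))):
    cv2.polylines(im,[proj(s,cyls(593.2,-320.4,[(r,z)])).round().astype(int)],True,col,1)
a=snap('top','t6')['img'][130:260,270:430]
a=cv2.cvtColor(cv2.resize(a,(400,325),interpolation=cv2.INTER_CUBIC),cv2.COLOR_RGB2BGR)
b=im[60:385,120:440]; cv2.imwrite('pics/w6o.png',np.hstack([b,a]))
E
```

```text
[ 593.4 -314.2  190.6] [3.141 0.    1.573] 62.101596435808865
```

View pics/w6o.png

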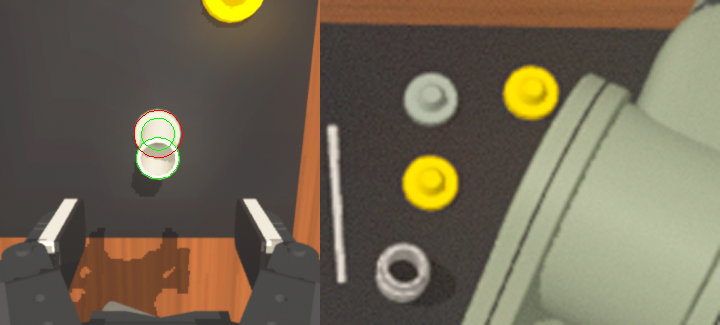

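w6 shows ring_a standing on former_a, its rim on the overlay. Next is ring_b, still in ring_c at the nest.

>>> servo_tool(moves=[0.1027, -0.0535, 0, 0, 0.1027, -0.0535, 0, 0, 0.1027, -0.0535, 0, 0, 0.1027, -0.0535, 0, 0, 0.1027, -0.0535, 0, 0, 0.1027, -0.0535, 0, 0, 0.1027, -0.0535, 0, 0, 0.1027, -0.0535, 0, 0, 0, 0, 0, 0, 0, 0, 0, 0], gripper=60)

```text
time_s: 8.45
position: [464.1, -67.2, 189.7]
orientation: [-3.141, -0.0, 1.575]
ft_force: [0.5, -0.7, 0.1]
opening: 65.1
grasp_force: 0.0
```

```bash
cat >> h.py <<'E'
OBJ['bc']=[(25,0),(25,42),(20,60)];OBJ['rc']=[(25,0),(25,42)];OBJ['fa+']=[(22,0),(22,12),(15,90)]
for k_,r_,h_ in(('fb+',20,60),('fc+',25,42),('fd+',31,50)): OBJ[k_]=OBJ[k_[:2]][:2]+[(r_,12),(r_,12+h_)]
E
python3 - <<'E'
from h import *
s=snap('wrist','w7');st=arm.read_state();print(st['position'].round(1),st['orientation'].round(3),st['opening'])
uv=proj(s,[465,-67.5,30])[0]
for thr in(100,130,160): print(locate(s,'bc',uv,thr,55))
s=load('w6')
for thr in(100,130,160): print(locate(s,'fa+',proj(s,[593,-320.4,30])[0],thr,55))
E
```

```text
[464.5 -68.4 189.6] [-3.141  0.     1.573] 65.26381547965443
(array([464.60211926, -66.67130325]), 1.0609578684171617)
(array([464.52711222, -66.80884808]), 1.028886940419844)
(array([464.51269826, -66.88004435]), 1.0078109785917118)
(array([ 593.01162528, -321.1168347 ]), 1.0315942120525916)
(array([ 592.96662177, -321.27285231]), 0.9950372127257666)
(array([ 592.94900617, -321.38810082]), 0.9703891183540492)
```

>>> servo_tool(moves=[0.004, 0, 0.05, 0, 0, 0, 0.09, 0, 0, 0, 0.09, 0, 0, 0, 0.09, 0, 0, 0, 0.09, 0, 0, 0, 0.05, 0, 0, 0, 0.023, 0, 0, 0, 0, 0, 0, 0, 0, 0])

```text
time_s: 9.25
position: [464.7, -67.8, 45.3]
orientation: [-3.142, 0.0, 1.571]
ft_force: [-0.3, -1.0, 0.5]
opening: 65.2
grasp_force: 0.0
```

>>> servo_tool(moves=[0, 0, 0, 0, 0, 0, 0, 0, 0, 0, 0, 0, 0, 0, 0, 0, 0, 0, 0, 0], gripper=255)

```text
time_s: 9.67
position: [465.0, -67.3, 46.1]
orientation: [3.14, 0.0, 1.572]
ft_force: [-2.0, -0.6, 12.5]
opening: 38.3
grasp_force: 38.7
```

>>> servo_tool(moves=[0, 0, -0.02, 0, 0, 0, -0.04, 0, 0, 0, -0.06, 0, 0, 0, -0.08, 0, 0, 0, -0.08, 0, 0, 0, -0.08, 0, 0, 0, -0.06, 0, 0, 0, -0.03, 0, 0, 0, 0, 0])

```text
time_s: 10.42
position: [465.1, -67.2, 182.3]
orientation: [3.138, 0.0, 1.572]
ft_force: [-0.1, -0.6, -2.4]
opening: 38.8
grasp_force: 40.4
```

```bash
python3 - <<'E'
from h import *
s=snap('wrist','w8');st=arm.read_state();print(st['position'].round(1),st['orientation'].round(3),st['opening'],st['ft_force'].round(1))
x,y,z=st['position']
im=cv2.cvtColor(s['img'],cv2.COLOR_RGB2BGR)
for h in(60,0): cv2.polylines(im,[proj(s,cyls(x,y,[(20,z-46+h)])).round().astype(int)],True,(255,0,0),1)
cv2.polylines(im,[proj(s,cyls(464.6,-67,[(25,42)])).round().astype(int)],True,(0,255,0),1)
for r,h in((27,12),(9,26)): cv2.polylines(im,[proj(s,cyls(647.2,-94.3,[(r,h)])).round().astype(int)],True,(0,0,255),1)
cv2.imwrite('pics/w8o.png',im)
E
```

```text
[464.8 -67.1 181. ] [3.14  0.    1.572] 38.53832962166952 [ 0.2 -0.1 -1.4]
```

View pics/w8o.png

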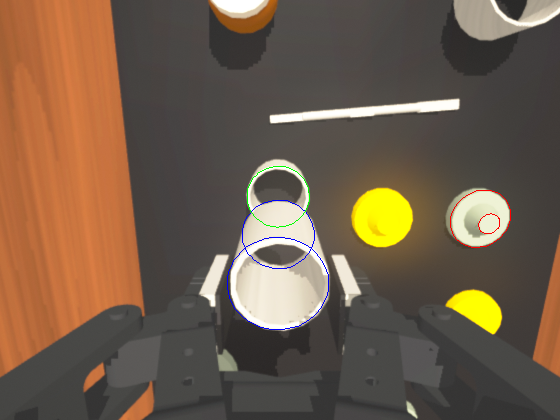

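w8 shows ring_b held alone with no slip, its rim at (280,283). Ring_c stays at (278,195), and former_b is at (478,218) on the overlay. I carry ring_b to former_b.

>>> servo_tool(moves=[-0.0113, 0.076, 0, 0, -0.0113, 0.076, 0, 0, -0.0113, 0.076, 0, 0, -0.0113, 0.076, 0, 0, -0.0113, 0.076, 0.055, 0, -0.0113, 0.076, 0.055, 0, -0.0113, 0.076, 0.055, 0, -0.0113, 0.076, 0.055, 0, 0, 0, 0, 0, 0, 0, 0, 0, 0, 0, 0, 0])

```text
time_s: 11.38
position: [646.3, -94.1, 113.6]
orientation: [-3.141, -0.0, 1.572]
ft_force: [-0.3, -0.1, -1.0]
opening: 38.4
grasp_force: 40.8
```

```bash
python3 - <<'E'
from h import *
s=snap('wrist','w9');st=arm.read_state();print(st['position'].round(1),st['orientation'].round(3),st['opening'],st['ft_force'].round(1),st['joints'].round(2))
s=snap('top','t9')
for thr in(100,130): print(locate(s,'rd',np.array((346,243))*.7,thr,28), locate(s,'fd',np.array((549,391))*.7,thr,28))
s=load('w8')
for thr in(130,160): print(locate(s,'fb',proj(s,[647,-94,15])[0],thr,42))
E
```

```text
[646.4 -94.  114.3] [-3.141  0.     1.572] 38.4197169765092 [ 0.  -0.2 -0.4] [ 0.02  0.98  0.18  1.3  -0.19  0.88  0.25]
(array([633.91618378,  67.42931904]), 3.5643518912832177) (array([ 384.85090366, -264.63202196]), 0.9882298913273851)
(array([637.33891453,  87.81903437]), 1.9791929342861836) (array([ 385.10027294, -264.17436281]), 0.9172758459256148)
(array([647.40730795, -94.40082636]), 0.9454365724861006)
(array([648.54528337, -94.30559226]), 0.8843716912140749)
```

>>> servo_tool(moves=[-0.001, 0.0027, 0.04, 0, 0, 0, 0.05, 0, 0, 0, 0.05, 0, 0, 0, 0.03, 0, 0, 0, 0.01, 0, 0, 0, 0, 0, 0, 0, 0, 0])

```text
time_s: 12.07
position: [648.0, -94.4, 60.6]
orientation: [3.141, 0.0, 1.572]
ft_force: [-0.5, 0.0, -1.3]
opening: 38.3
grasp_force: 40.8
```

>>> servo_tool(moves=[0, 0, 0.003, 0, 0, 0, 0, 0])

```text
time_s: 12.23
position: [648.0, -94.4, 59.6]
orientation: [3.141, 0.0, 1.572]
ft_force: [-0.1, 0.9, -1.0]
opening: 38.1
grasp_force: 40.8
```

>>> servo_tool(moves=[0, -0.002, 0.003, 0, 0, 0, 0, 0])

```text
time_s: 12.4
position: [647.2, -94.4, 58.4]
orientation: [3.141, 0.0, 1.572]
ft_force: [-0.3, 0.7, 0.7]
opening: 38.1
grasp_force: 40.9
```

>>> servo_tool(moves=[0, 0, 0.004, 0, 0, 0, 0, 0])

```text
time_s: 12.57
position: [647.3, -94.5, 58.2]
orientation: [3.141, 0.0, 1.572]
ft_force: [-4.5, 0.5, 15.6]
opening: 38.5
grasp_force: 42.3
```

>>> servo_tool(moves=[0, 0, -0.003, 0, 0, 0, 0, 0, 0, 0, 0, 0, 0, 0, 0, 0, 0, 0, 0, 0, 0, 0, -0.03, 0, 0, 0, -0.06, 0, 0, 0, -0.1, 0, 0, 0, -0.1, 0, 0, 0, -0.1, 0, 0, 0, 0, 0], gripper=50)

```text
time_s: 13.48
position: [649.1, -94.9, 181.2]
orientation: [3.134, 0.001, 1.572]
ft_force: [0.5, 0.7, 0.8]
opening: 68.8
grasp_force: 0.0
```

>>> servo_tool(moves=[0.0113, -0.076, 0, 0, 0.0113, -0.076, 0, 0, 0.0113, -0.076, 0, 0, 0.0113, -0.076, 0, 0, 0.0113, -0.076, 0, 0, 0.0113, -0.076, 0, 0, 0.0113, -0.076, 0, 0, 0.0113, -0.076, 0, 0, 0, 0, 0, 0, 0, 0, 0, 0])

```text
time_s: 14.32
position: [464.5, -67.4, 175.6]
orientation: [3.141, 0.0, 1.572]
ft_force: [0.8, 0.4, -0.1]
opening: 68.8
grasp_force: 0.0
```

```bash
python3 - <<'E'
from h import *
s=snap('wrist','w10');st=arm.read_state();print(st['position'].round(1),st['orientation'].round(3),st['opening'])
for thr in(100,130,160): print(locate(s,'rc',proj(s,[464.6,-67,20])[0],thr,55),locate(s,'fb+',proj(s,[647.2,-94.3,30])[0],thr,55))
E
```

```text
[465.2 -67.5 175.4] [3.14  0.    1.572] 68.62780759077428
(array([464.507033  , -66.61798839]), 1.053988134063371) (array([646.4657468 , -94.22580161]), 0.981235654430765)
(array([464.44572923, -66.76114958]), 1.0260743272943003) (array([646.80854624, -94.30613203]), 0.9568359689158517)
(array([464.42610022, -66.820986  ]), 1.0069959020152575) (array([647.80869503, -94.35901703]), 0.9190836690140809)
```

>>> servo_tool(moves=[0.002, -0.0023, 0.05, 0, 0, 0, 0.09, 0, 0, 0, 0.09, 0, 0, 0, 0.09, 0, 0, 0, 0.09, 0, 0, 0, 0.06, 0, 0, 0, 0.04, 0, 0, 0, 0.007, 0, 0, 0, 0, 0])

```text
time_s: 15.12
position: [464.2, -67.0, 19.4]
orientation: [-3.141, 0.0, 1.572]
ft_force: [0.4, 0.1, 0.9]
opening: 68.8
grasp_force: 0.0
```

>>> servo_tool(moves=[0, 0, 0, 0, 0, 0, 0, 0, 0, 0, 0, 0, 0, 0, 0, 0, 0, 0, 0, 0], gripper=255)

```text
time_s: 15.53
position: [464.6, -67.0, 20.9]
orientation: [3.14, 0.0, 1.572]
ft_force: [-0.7, 0.8, 7.4]
opening: 49.1
grasp_force: 40.1
```

>>> servo_tool(moves=[0, 0, -0.02, 0, 0, 0, -0.04, 0, 0, 0, -0.06, 0, 0, 0, -0.08, 0, 0, 0, -0.08, 0, 0, 0, -0.08, 0, 0, 0, -0.06, 0, 0, 0, -0.03, 0, 0, 0, 0, 0])

```text
time_s: 16.28
position: [464.8, -66.9, 157.3]
orientation: [3.138, 0.0, 1.572]
ft_force: [0.1, -0.2, -1.9]
opening: 49.3
grasp_force: 41.8
```

```bash
python3 - <<'E'
from h import *
s=snap('wrist','w11');st=arm.read_state();print(st['position'].round(1),st['orientation'].round(3),st['opening'],st['ft_force'].round(1))
E
```

```text
[464.4 -66.8 156. ] [3.139 0.    1.572] 49.082490199462534 [ 0.4 -0.4 -1.9]
```

>>> servo_tool(moves=[0.1072, -0.0195, 0, 0, 0.1072, -0.0195, 0, 0, 0.1072, -0.0195, 0, 0, 0.1072, -0.0195, 0, 0, 0.1072, -0.0195, 0, 0, 0.1072, -0.0195, 0, 0, 0.1072, -0.0195, 0, 0, 0.1072, -0.0195, 0.05, 0, 0.1072, -0.0195, 0.07, 0, 0.1072, -0.0195, 0.07, 0, 0, 0, 0.04, 0, 0, 0, 0, 0])

```text
time_s: 17.33
position: [403.4, 255.4, 83.2]
orientation: [-3.138, 0.002, 1.575]
ft_force: [0.1, -0.5, -1.4]
opening: 48.7
grasp_force: 42.0
```

>>> servo_tool(moves=[0, 0, 0, 0])

```text
time_s: 17.42
position: [404.8, 253.8, 85.4]
orientation: [-3.14, 0.002, 1.572]
ft_force: [0.6, -1.3, -0.6]
opening: 49.0
grasp_force: 42.0
```

```bash
python3 - <<'E'
from h import *
s=snap('wrist','w12');st=arm.read_state();print(st['position'].round(1),st['orientation'].round(3),st['opening'],st['ft_force'].round(1),st['joints'].round(2))
x,y,z=st['position']
im=cv2.cvtColor(s['img'],cv2.COLOR_RGB2BGR)
for h in(42,0): cv2.polylines(im,[proj(s,cyls(x,y,[(25,z-20.9+h)])).round().astype(int)],True,(255,0,0),1)
for r,h in((32,12),(14,26)): cv2.polylines(im,[proj(s,cyls(405.8,254.8,[(r,h)])).round().astype(int)],True,(0,0,255),1)
cv2.imwrite('pics/w12o.png',im)
E
```

```text
[405.3 253.7  86.1] [-3.141e+00  1.000e-03  1.571e+00] 48.974391648524154 [ 0.1  0.5 -1.2] [-0.73  0.83  0.2   1.99 -0.42  0.36 -0.21]
```

View pics/w12o.png

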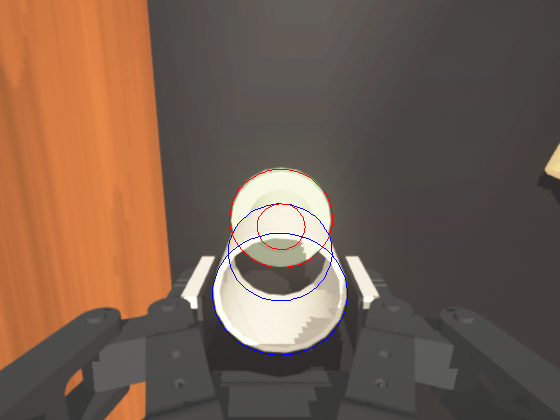

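w12 shows ring_c held level above former_c, which is at (281,217), and both match their overlays. I lower it.

>>> servo_tool(moves=[0.0035, 0.001, 0.04, 0, 0, 0, 0.05, 0, 0, 0, 0.045, 0, 0, 0, 0.025, 0, 0, 0, 0.009, 0, 0, 0, 0, 0, 0, 0, 0, 0])

```text
time_s: 18.05
position: [405.7, 255.5, 35.8]
orientation: [3.141, -0.0, 1.572]
ft_force: [-0.3, -0.2, -1.0]
opening: 49.5
grasp_force: 42.0
```

>>> servo_tool(moves=[0, 0, 0.004, 0, 0, 0, 0, 0])

```text
time_s: 18.22
position: [405.6, 255.8, 34.3]
orientation: [3.141, -0.0, 1.572]
ft_force: [-0.6, 0.7, -1.3]
opening: 49.3
grasp_force: 42.0
```

>>> servo_tool(moves=[-0.0025, 0, 0.003, 0, 0, 0, 0, 0])

```text
time_s: 18.38
position: [405.4, 254.8, 33.1]
orientation: [3.141, 0.0, 1.572]
ft_force: [0.8, 0.3, -1.9]
opening: 49.1
grasp_force: 42.0
```

>>> servo_tool(moves=[0, 0, 0.003, 0, 0, 0, 0, 0])

```text
time_s: 18.55
position: [405.5, 254.9, 32.9]
orientation: [3.141, -0.0, 1.572]
ft_force: [-2.8, -2.2, 20.5]
opening: 49.1
grasp_force: 43.8
```

>>> servo_tool(moves=[0, 0, -0.003, 0, 0, 0, 0, 0, 0, 0, 0, 0, 0, 0, 0, 0, 0, 0, 0, 0, 0, 0, -0.03, 0, 0, 0, -0.06, 0, 0, 0, -0.1, 0, 0, 0, -0.1, 0, 0, 0, -0.1, 0, 0, 0, -0.1, 0], gripper=20)

```text
time_s: 19.47
position: [405.0, 254.6, 182.2]
orientation: [-3.142, 0.0, 1.572]
ft_force: [0.2, -0.1, -0.6]
opening: 78.7
grasp_force: 0.0
```

>>> servo_tool(moves=[-0.0556, 0.077, 0, 0, -0.0556, 0.077, 0, 0, -0.0556, 0.077, 0, 0, -0.0556, 0.077, 0, 0, -0.0556, 0.077, 0, 0, -0.0556, 0.077, 0, 0, -0.0556, 0.077, 0, 0, -0.0556, 0.077, 0, 0, -0.0556, 0.077, 0, 0, -0.0556, 0.077, 0, 0, 0, 0, 0, 0, 0, 0, 0, 0])

```text
time_s: 20.47
position: [636.8, 87.2, 180.1]
orientation: [-3.141, 0.001, 1.57]
ft_force: [0.1, 0.0, 0.3]
opening: 78.8
grasp_force: 0.0
```

```bash
python3 - <<'E'
from h import *
s=snap('wrist','w13');st=arm.read_state();print(st['position'].round(1),st['orientation'].round(3),st['opening'],st['joints'].round(2))
for thr in(110,130,160): print(locate(s,'rd',proj(s,[636,88,20])[0],thr,75))
s=snap('top','t13')
for thr in(110,130): print(locate(s,'fc+',proj(s,[405.8,254.8,25])[0],thr,28))
E
```

```text
[636.3  88.4 180.2] [-3.141  0.     1.572] 78.59419976403706 [-0.31  0.89  0.29  1.28 -0.27  1.01  0.02]
(array([635.88254085,  86.88313181]), 1.0321179139154917)
(array([635.87280079,  86.81797304]), 1.019000750386194)
(array([635.86786984,  86.76329895]), 1.0039881955479144)
(array([408.42668952, 259.58342636]), 5.267975046035646)
(array([374.67289548, 234.94554048]), 1.8110056440008544)
```

>>> servo_tool(moves=[-0.004, -0.0013, 0.05, 0, 0, 0, 0.09, 0, 0, 0, 0.09, 0, 0, 0, 0.09, 0, 0, 0, 0.09, 0, 0, 0, 0.06, 0, 0, 0, 0.03, 0, 0, 0, 0.01, 0, 0, 0, 0, 0])

```text
time_s: 21.32
position: [636.1, 87.7, 27.4]
orientation: [-3.142, 0.0, 1.573]
ft_force: [-0.4, -0.6, 1.0]
opening: 78.7
grasp_force: 0.0
```

>>> servo_tool(moves=[0, 0, 0, 0, 0, 0, 0, 0, 0, 0, 0, 0, 0, 0, 0, 0, 0, 0, 0, 0], gripper=255)

```text
time_s: 21.73
position: [636.9, 87.5, 28.9]
orientation: [3.14, -0.0, 1.572]
ft_force: [-3.3, 0.1, 10.1]
opening: 60.3
grasp_force: 41.3
```

>>> servo_tool(moves=[0, 0, -0.02, 0, 0, 0, -0.04, 0, 0, 0, -0.06, 0, 0, 0, -0.08, 0, 0, 0, -0.08, 0, 0, 0, -0.08, 0, 0, 0, -0.08, 0, 0, 0, -0.04, 0, 0, 0, 0, 0])

```text
time_s: 22.48
position: [637.3, 87.3, 175.1]
orientation: [3.136, -0.001, 1.572]
ft_force: [0.8, 0.1, -0.8]
opening: 60.4
grasp_force: 44.0
```

```bash
python3 - <<'E'
from h import *
s=snap('wrist','w14');st=arm.read_state();print(st['position'].round(1),st['orientation'].round(3),st['opening'],st['ft_force'].round(1))
E
```

```text
[636.7  87.3 173. ] [ 3.139 -0.     1.572] 60.241416601699754 [-1.3  0.4 -2.1]
```

>>> servo_tool(moves=[-0.0979, -0.0699, 0, 0, -0.0979, -0.0699, 0, 0, -0.0979, -0.0699, 0, 0, -0.0979, -0.0699, 0, 0, -0.0979, -0.0699, 0, 0, -0.0979, -0.0699, 0, 0, -0.0979, -0.0699, 0, 0, -0.0979, -0.0699, 0, 0, -0.0979, -0.0699, 0, 0, -0.0979, -0.0699, 0, 0, -0.0979, -0.0699, 0, 0, -0.0979, -0.0699, 0, 0])

```text
time_s: 23.53
position: [383.5, -266.4, 170.7]
orientation: [-3.141, -0.0, 1.572]
ft_force: [-0.1, -0.7, -1.9]
opening: 60.7
grasp_force: 44.2
```

>>> servo_tool(moves=[0, 0, 0.06, 0, 0, 0, 0.08, 0, 0, 0, 0.08, 0, 0, 0, 0.03, 0, 0, 0, 0, 0, 0, 0, 0, 0, 0, 0, 0, 0])

```text
time_s: 24.12
position: [385.4, -265.6, 97.0]
orientation: [3.141, 0.001, 1.572]
ft_force: [0.1, -0.3, -1.2]
opening: 60.7
grasp_force: 44.3
```

```bash
python3 - <<'E'
from h import *
s=snap('wrist','w15');st=arm.read_state();print(st['position'].round(1),st['orientation'].round(3),st['opening'],st['ft_force'].round(1),st['joints'].round(2))
x,y,z=st['position']
im=cv2.cvtColor(s['img'],cv2.COLOR_RGB2BGR)
for h in(50,0): cv2.polylines(im,[proj(s,cyls(x,y-.4,[(31,z-28.9+h)])).round().astype(int)],True,(255,0,0),1)
for r,h in((38,12),(20,26)): cv2.polylines(im,[proj(s,cyls(384.8,-265,[(r,h)])).round().astype(int)],True,(0,0,255),1)
cv2.imwrite('pics/w15o.png',im)
# left/right extents of the foot by edge on visible rows vs model for x
g=s['img'].max(2).astype(int)
P=proj(s,cyls(384.8,-265,[(38,12)]))
for v in range(int(P[:,1].min())+4,int(P[:,1].mean()),6):
    r=np.where(g[v]>120)[0]; r=r[(r>P[:,0].min()-15)&(r<P[:,0].max()+15)]
    q=np.sort(P[np.argsort(abs(P[:,1]-v))[:2],0]); print(v,r.min(),r.max(),q.round(0))
col=int(P[:,0].mean()); r=np.where(g[:int(P[:,1].mean()),col]>120)[0];print(r.min(),P[:,1].min())
E
```

```text
[ 385.5 -265.7   97.1] [3.140e+00 1.000e-03 1.572e+00] 60.15344062946071 [-0.1  0.7 -2.5] [ 0.48  0.79  0.1   2.01 -0.21  0.34  0.75]
160 256 298 [257. 295.]
166 245 309 [246. 307.]
172 239 317 [236. 317.]
178 233 322 [232. 322.]
184 229 326 [228. 329.]
190 226 329 [225. 332.]
196 224 331 [223. 334.]
202 223 333 [221. 335.]
208 221 333 [220. 336.]
156 156.86591227945792
```

The measured edges of former_d match the model within a pixel. I lower ring_d.

>>> servo_tool(moves=[0.002, -0.0023, 0.04, 0, 0, 0, 0.05, 0, 0, 0, 0.05, 0, 0, 0, 0.027, 0, 0, 0, 0.01, 0, 0, 0, 0, 0, 0, 0, 0, 0])

```text
time_s: 24.75
position: [384.6, -265.1, 43.6]
orientation: [3.141, 0.001, 1.572]
ft_force: [0.3, -0.7, -2.3]
opening: 60.3
grasp_force: 44.3
```

>>> servo_tool(moves=[0, 0, 0.004, 0, 0, 0, 0, 0])

```text
time_s: 24.92
position: [384.6, -265.0, 42.2]
orientation: [3.141, 0.001, 1.572]
ft_force: [0.3, 0.2, -2.3]
opening: 60.3
grasp_force: 44.3
```

>>> servo_tool(moves=[0, 0, 0.003, 0, 0, 0, 0, 0])

```text
time_s: 25.08
position: [384.5, -265.0, 41.0]
orientation: [3.141, 0.0, 1.572]
ft_force: [0.1, 0.3, -1.0]
opening: 60.4
grasp_force: 44.5
```

>>> servo_tool(moves=[0, 0, 0.002, 0, 0, 0, 0, 0])

```text
time_s: 25.25
position: [384.5, -265.0, 40.9]
orientation: [3.141, 0.0, 1.572]
ft_force: [-1.9, 1.9, 14.6]
opening: 60.0
grasp_force: 45.9
```

>>> servo_tool(moves=[0, 0, -0.002, 0, 0, 0, 0, 0, 0, 0, 0, 0, 0, 0, 0, 0, 0, 0, 0, 0, 0, 0, -0.03, 0, 0, 0, -0.06, 0, 0, 0, -0.1, 0, 0, 0, -0.12, 0, 0, 0, -0.12, 0, 0, 0, -0.12, 0, 0, 0, -0.12, 0], gripper=10)

```text
time_s: 26.25
position: [383.8, -264.6, 244.5]
orientation: [3.141, 0.0, 1.572]
ft_force: [1.5, 0.3, -0.1]
opening: 81.8
grasp_force: 0.0
```

>>> servo_tool(moves=[0.1, 0.015, 0, 0, 0.1, 0.015, 0, 0, 0.1, 0.015, 0, 0, 0.1, 0.015, 0, 0, 0.1, 0.015, 0, 0, 0.1, 0.015, 0, 0, 0.1, 0.015, 0, 0, 0.1, 0.015, 0, 0, 0.1, 0.015, 0, 0, 0.1, 0.015, 0, 0, 0, 0, 0, 0, 0, 0, 0, 0])

```text
time_s: 27.25
position: [428.7, 36.4, 242.2]
orientation: [-3.142, -0.0, 1.575]
ft_force: [0.0, -0.7, -0.0]
opening: 82.2
grasp_force: 0.0
```

```bash
python3 - <<'E'
from h import *
st=arm.read_state();print(st['position'].round(1),st['time_s'])
s=snap('scene','sF'); t=snap('top','tF')
D={'fa+':(593,-320.5),'fb+':(647.2,-94.3),'fc+':(405.8,254.8),'fd+':(384.6,-265)}
ims=[]
for q in(s,t):
    im=q['img'].copy()
    im=cv2.cvtColor(im,cv2.COLOR_RGB2BGR)
    for n,(x,y) in D.items():
        u,v=proj(q,[x,y,35])[0].round().astype(int)
        c=cv2.resize(im[max(v-32,0):v+32,max(u-32,0):u+32],(200,200),interpolation=cv2.INTER_CUBIC); ims.append(c)
rows=np.vstack([np.hstack(ims[:4]),np.hstack(ims[4:])])
cv2.imwrite('pics/final.png',rows)
for n,(x,y) in D.items(): print(n,[(a[0].round(1),round(a[1],2)) for a in(locate(t,n,proj(t,[x,y,25])[0],115,28),locate(s,n,proj(s,[x,y,25])[0],115,40))])
E
```

```text
[428.7  36.4 242.2] 27.25
fa+ [(array([ 594.5, -321.4]), 1.01), (array([ 588.4, -319.2]), 1.01)]
fb+ [(array([649. , -93.7]), 1.0), (array([632.3, -96.1]), 1.41)]
fc+ [(array([397. , 247.4]), 4.01), (array([314.1, 301.9]), 6.58)]
fd+ [(array([ 385.2, -266.4]), 0.95), (array([ 338.6, -240.5]), 2.26)]
```

View pics/final.png

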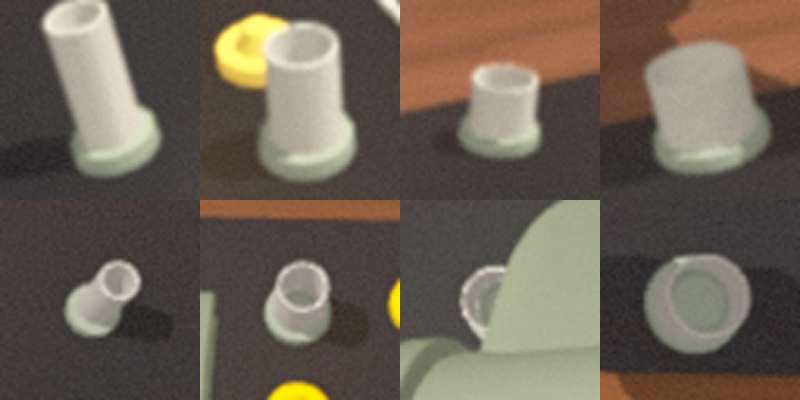

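The final view shows all four rings seated on their matching formers. The leaning look is perspective, because the feet slant by the same amount. I hand it in.

```bash
python3 -c "
from bench import arm
print(arm.close_job())"
```

```text
the job is handed in; nothing more can be done
None
```

All four rings stand upright, each over the cone of its matching former and down on its foot; I never touched the cast or the jar, and I handed the job in at about 27 s of the 99 s limit (no verdict was returned).

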